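# Find the tin with the loose cap and set it aside in the tray

## Robot

A 7-joint arm with a two-finger parallel gripper is mounted at the origin on the work surface. World frame = base frame: x ahead of the robot, y to its left, z up, the work surface at z = 0. Lengths are in mm, angles in rad, forces in N, time in s.
With the tool pointing down it reaches from about 400 to 875 mm from the base axis. Payload 4.4 kg.
Tool frame: the origin (TCP) lies on the mounting face of the last link; the fingertips stand 173 mm ahead of it and the grasp point (between the pads) lies 155 mm ahead of it; y points along the fingers, z is the direction in which the jaws open and shut, and the axes are right-handed (so a half turn about y gives the same grasp; the last joint's range is limited). The gripper opens to 85 mm and grips with 20 to 120 N. Pads are 22 mm wide; open, the fingers measure 114 mm over their backs; the gripper's body (76 mm by 85 mm) begins 54 mm behind the grasp point. The pads swing forward as they close: fully open they stand 13 mm farther back than shut.
Start: joints at [1.073, 0.628, 0.038, 1.517, -0.027, 0.996, -0.02], TCP at [272.051, -590.342, 404.713] pointing down, gripper open.
Joint ranges: [-3.06, 3.06], [-0.37, 2.12], [-1.25, 1.32], [0.18, 2.47], [-1.1, 4.24], [0.23, 1.98], [-2.94, 2.94]. Speed limits (rad/s): [2.57, 2.57, 3.14, 3.14, 3.14, 3.14, 3.14].

## Interface

Orientations are given as a unit quaternion [x, y, z, w].
In Python, from station import r, imaging, order gives the robot as it stands. The module is installed in compiled form; this text tells all that it offers.
- The arm moves only by the tool send_rows, never from a script. Its argument "commands" is text: rows parted by semicolons, each of 7 numbers parted by spaces: the turn, a rotation vector about the tool's x, y, z in rad, then the shift along the tool's x, y, z in m, then the closure, from -1 (fully open) to 1 (shut). A call has 1 to 12 rows; each row is the pose to reach, as a shift and turn from the pose commanded when the call began, along the tool's axes at that moment; what a row does not reach only later rows make up. A row lasts 1/12 s, in which the tool goes at most 41.7 mm and 7.16 degrees, less where a joint would pass 70% of its speed; a pose out of reach is approached as far as the arm can. A call with a gripper value outside its range is refused whole. The fingers move at their own pace and stop on an object; "grip_force" is the grip in N (left out, the last holds). Time passes only in rows, so rows that repeat a pose let the fingers close. It gives the time, the measured TCP pose, the force and the opening at its end, in the units of the state.
- r.read_state(): the state, without advancing time (a new reading comes with each control period).
- imaging.capture(name): name is "scene" or "top" or "wrist"; returns (picture, depth): 400x640x3 uint8, red, green, blue; 400x640 float32, mm along the optical axis (not along the pixel's ray), 0 where there is no reading.
- imaging.camera_model(name): a dict with "fx", "fy", "cx", "cy" (pixels), "k1" (the pictures are not rectified: a ray, as slopes to the right and down, at radius r is drawn at 1 + k1 r^2 times it, then the intrinsics apply), "position" and "attitude" of the camera in the world; the wrist camera has in their place "tool_from_camera" (4x4, takes a point from camera to tool coordinates, whose origin is the TCP and whose axes are the tool frame's). Camera axes: x right, y down, z forward; pixel columns grow to the right and rows downward; lengths in mm; the calibration is good to about 2 mm. A picture is of the moment at which its call begins: read the wrist's pose just before it. camera_model takes no time and is no camera call.
- order.sign_off(): hands the job in, once; it reports no verdict.
The state is a dict: "clock": time; "joint_positions": joint angles; "dq": joint speeds; "joint_efforts": joint torques, N m; "tool_pos": TCP position; "tool_rot": TCP orientation; "contact_force": force on the tool from outside, world axes, zero at the start; "moment": the same for the moment, N m; "width": finger opening in mm.
Only numpy, scipy, OpenCV 4.12 (cv2) and the standard library are available. Lean on these libraries where they do the work, as an engineer would, in place of code of your own. Each camera call takes 0.05 s, during which the arm holds its last target.

## Task

One of the four square tins in the wooden rack has a loose screw cap and the other three are tight: test-twist the caps to find it, and screw the loose cap clockwise fully home while its tin still stands in the rack. Then lift that tin out and stand it upright on the floor of the shallow tray, setting it down without dropping it. Leave the three tight tins standing in their wells, and do not push the other things about, the spare cap in the tray included.

Things in the scene. Friction and masses are not known exactly. Their poses are not given: they have to be found in the camera images.
- tin_1: One of four identical plain square tins with a round screw cap: body 44 x 44 mm and 62 mm tall with a flat shoulder, then a 27 mm wide neck, then the cap; 94 mm tall in all, about 0.2 kg. Origin: centre of the underside; z up along the cap's axis, x and y square to the sides. It stands in a well of the rack, its underside 8 mm above the counter. Which of the four has the loose cap differs each time and cannot be seen.
- tin_1_cap (a point): Centre of the cap of tin_1, on its axis, 81 mm above the tin's underside. The cap is a knurled steel cylinder 32 mm in diameter and 26 mm tall (68 to 94 mm above the underside of the tin; 6 mm of clear neck below it). The point does not turn with the cap.
- cap_1 (a joint): Turn of the cap of tin_1 on its tin since found (rad): 0 at the start, growing clockwise from above (tightening). A tight cap gives under 0.1 either way (its tin 0.1 more in the well), then resists or the fingers slip on it, at 0.3 Nm or more. The loose one turns with 0.05 to 0.1 Nm, clockwise to the stop at 1.2 (fully home), the other way to -1.2. Caps never come off and can carry the tin.
- tin_2: One of four identical plain square tins with a round screw cap: body 44 x 44 mm and 62 mm tall with a flat shoulder, then a 27 mm wide neck, then the cap; 94 mm tall in all, about 0.2 kg. Origin: centre of the underside; z up along the cap's axis, x and y square to the sides. It stands in a well of the rack, its underside 8 mm above the counter. Which of the four has the loose cap differs each time and cannot be seen.
- tin_2_cap (a point): Centre of the cap of tin_2, on its axis, 81 mm above the tin's underside. The cap is a knurled steel cylinder 32 mm in diameter and 26 mm tall (68 to 94 mm above the underside of the tin; 6 mm of clear neck below it). The point does not turn with the cap.
- cap_2 (a joint): Turn of the cap of tin_2 on its tin since found (rad): 0 at the start, growing clockwise from above (tightening). A tight cap gives under 0.1 either way (its tin 0.1 more in the well), then resists or the fingers slip on it, at 0.3 Nm or more. The loose one turns with 0.05 to 0.1 Nm, clockwise to the stop at 1.2 (fully home), the other way to -1.2. Caps never come off and can carry the tin.
- tin_3: One of four identical plain square tins with a round screw cap: body 44 x 44 mm and 62 mm tall with a flat shoulder, then a 27 mm wide neck, then the cap; 94 mm tall in all, about 0.2 kg. Origin: centre of the underside; z up along the cap's axis, x and y square to the sides. It stands in a well of the rack, its underside 8 mm above the counter. Which of the four has the loose cap differs each time and cannot be seen.
- tin_3_cap (a point): Centre of the cap of tin_3, on its axis, 81 mm above the tin's underside. The cap is a knurled steel cylinder 32 mm in diameter and 26 mm tall (68 to 94 mm above the underside of the tin; 6 mm of clear neck below it). The point does not turn with the cap.
- cap_3 (a joint): Turn of the cap of tin_3 on its tin since found (rad): 0 at the start, growing clockwise from above (tightening). A tight cap gives under 0.1 either way (its tin 0.1 more in the well), then resists or the fingers slip on it, at 0.3 Nm or more. The loose one turns with 0.05 to 0.1 Nm, clockwise to the stop at 1.2 (fully home), the other way to -1.2. Caps never come off and can carry the tin.
- tin_4: One of four identical plain square tins with a round screw cap: body 44 x 44 mm and 62 mm tall with a flat shoulder, then a 27 mm wide neck, then the cap; 94 mm tall in all, about 0.2 kg. Origin: centre of the underside; z up along the cap's axis, x and y square to the sides. It stands in a well of the rack, its underside 8 mm above the counter. Which of the four has the loose cap differs each time and cannot be seen.
- tin_4_cap (a point): Centre of the cap of tin_4, on its axis, 81 mm above the tin's underside. The cap is a knurled steel cylinder 32 mm in diameter and 26 mm tall (68 to 94 mm above the underside of the tin; 6 mm of clear neck below it). The point does not turn with the cap.
- cap_4 (a joint): Turn of the cap of tin_4 on its tin since found (rad): 0 at the start, growing clockwise from above (tightening). A tight cap gives under 0.1 either way (its tin 0.1 more in the well), then resists or the fingers slip on it, at 0.3 Nm or more. The loose one turns with 0.05 to 0.1 Nm, clockwise to the stop at 1.2 (fully home), the other way to -1.2. Caps never come off and can carry the tin.
- rack: Fixed beech block, 155 x 155 mm, 38 mm tall, with four square wells 48 mm wide, floor 8 mm above the counter, centred at x and y = +-37.5 mm in its frame; the wells keep the square tins from turning. Origin: centre of the underside, z up, sides along x and y.
- tray: Fixed shallow aluminium tray, 140 mm along its x and 200 mm along its y outside, walls 4 mm thick, rim 18 mm (with its bead 21 mm) above the counter, floor 4 mm thick. Origin: centre of the underside, z up.
- spare_cap: A spare cap standing loose on the floor of the tray, 32 mm in diameter and 26 mm tall. Bystander. Origin: centre of its underside.
- reel: Green anodised aluminium film reel lying flat, 92 mm in diameter, 36 mm tall. Bystander. Origin: centre of its underside.
- mounts: Stack of blue plastic slide mounts, 50 x 50 mm, 36 mm tall. Bystander. Origin: centre of its underside.
- ruler: Cork-bottomed steel ruler lying flat, 300 mm along its x, 30 mm wide, 4.5 mm thick. Bystander. Origin: centre of its underside.
- paperweight: Chrome paperweight shaped like a lens cap, 62 mm in diameter, 16 mm tall. Bystander. Origin: centre of its underside.
- loupe: Slide loupe standing upright between rack and tray, 40 mm in diameter, 42 mm tall. Bystander. Origin: centre of its underside.
Not all that is in view belongs to the job. Leave any purple or yellow look-alike of the tin_1 alone. What is shaped like the tin_2 but orange is not meant.

How it is judged (in metres and radians):
On the way:
1. the loose cap is fully home, its tin still standing in the rack (((value of joint cap_1 above 1.05 rad and distance of tin_1 from where it was at the start of the episode below 0.02 m) or (value of joint cap_2 above 1.05 rad and distance of tin_2 from where it was at the start of the episode below 0.02 m) or (value of joint cap_3 above 1.05 rad and distance of tin_3 from where it was at the start of the episode below 0.02 m) or (value of joint cap_4 above 1.05 rad and distance of tin_4 from where it was at the start of the episode below 0.02 m))), for 0.1 s.
At the end, for the whole second after the job is handed in: The cap that was loose is turned home (1.05 rad or more clockwise from where it was found; the stop is at 1.2), its tin stands upright (within 0.1 rad) and at rest on the floor of the tray, inside its walls, and the other three tins stand upright in their wells within 15 mm of where they were (((value of joint cap_1 above 1.05 rad and (x of tin_1 in the frame of tray between -0.046 and 0.046 m and y of tin_1 in the frame of tray between -0.077 and 0.077 m and z of tin_1 in the frame of tray below 0.01 m and angle between tin_1's own z axis and vertical below 0.1 rad and linear speed of tin_1 below 0.02 m/s) and (distance of tin_2 from where it was at the start of the episode below 0.015 m and angle between tin_2's own z axis and vertical below 0.1 rad) and (distance of tin_3 from where it was at the start of the episode below 0.015 m and angle between tin_3's own z axis and vertical below 0.1 rad) and (distance of tin_4 from where it was at the start of the episode below 0.015 m and angle between tin_4's own z axis and vertical below 0.1 rad)) or (value of joint cap_2 above 1.05 rad and (x of tin_2 in the frame of tray between -0.046 and 0.046 m and y of tin_2 in the frame of tray between -0.077 and 0.077 m and z of tin_2 in the frame of tray below 0.01 m and angle between tin_2's own z axis and vertical below 0.1 rad and linear speed of tin_2 below 0.02 m/s) and (distance of tin_1 from where it was at the start of the episode below 0.015 m and angle between tin_1's own z axis and vertical below 0.1 rad) and (distance of tin_3 from where it was at the start of the episode below 0.015 m and angle between tin_3's own z axis and vertical below 0.1 rad) and (distance of tin_4 from where it was at the start of the episode below 0.015 m and angle between tin_4's own z axis and vertical below 0.1 rad)) or (value of joint cap_3 above 1.05 rad and (x of tin_3 in the frame of tray between -0.046 and 0.046 m and y of tin_3 in the frame of tray between -0.077 and 0.077 m and z of tin_3 in the frame of tray below 0.01 m and angle between tin_3's own z axis and vertical below 0.1 rad and linear speed of tin_3 below 0.02 m/s) and (distance of tin_1 from where it was at the start of the episode below 0.015 m and angle between tin_1's own z axis and vertical below 0.1 rad) and (distance of tin_2 from where it was at the start of the episode below 0.015 m and angle between tin_2's own z axis and vertical below 0.1 rad) and (distance of tin_4 from where it was at the start of the episode below 0.015 m and angle between tin_4's own z axis and vertical below 0.1 rad)) or (value of joint cap_4 above 1.05 rad and (x of tin_4 in the frame of tray between -0.046 and 0.046 m and y of tin_4 in the frame of tray between -0.077 and 0.077 m and z of tin_4 in the frame of tray below 0.01 m and angle between tin_4's own z axis and vertical below 0.1 rad and linear speed of tin_4 below 0.02 m/s) and (distance of tin_1 from where it was at the start of the episode below 0.015 m and angle between tin_1's own z axis and vertical below 0.1 rad) and (distance of tin_2 from where it was at the start of the episode below 0.015 m and angle between tin_2's own z axis and vertical below 0.1 rad) and (distance of tin_3 from where it was at the start of the episode below 0.015 m and angle between tin_3's own z axis and vertical below 0.1 rad)))); the robot touches nothing.
It fails at once if a tin was taken from its well though its cap had not been screwed home (a tight tin, or the loose one too early) ((value of joint cap_1 below 0.9 rad and distance of tin_1 from where it was at the start of the episode above 0.03 m) or (value of joint cap_2 below 0.9 rad and distance of tin_2 from where it was at the start of the episode above 0.03 m) or (value of joint cap_3 below 0.9 rad and distance of tin_3 from where it was at the start of the episode above 0.03 m) or (value of joint cap_4 below 0.9 rad and distance of tin_4 from where it was at the start of the episode above 0.03 m)).
It fails at once if a tin was dropped (falling faster than 0.6 m/s with no finger on it) ((linear speed of tin_1 above 0.6 m/s and contact force between the fingers and tin_1 below 0.05 N) or (linear speed of tin_2 above 0.6 m/s and contact force between the fingers and tin_2 below 0.05 N) or (linear speed of tin_3 above 0.6 m/s and contact force between the fingers and tin_3 below 0.05 N) or (linear speed of tin_4 above 0.6 m/s and contact force between the fingers and tin_4 below 0.05 N)).
It fails at once if a bystander was pushed more than 30 mm (distance of any of spare_cap, reel, mounts, ruler, paperweight, loupe from where it was at the start of the episode above 0.03 m).
It also fails if it takes over 64 s, if anything falls off the work surface, if the arm or the gripper's body presses on something with over 40 N, if the wrist force passes 120 N, or if a joint passes its speed limit or range.

## Working session

There is one attempt and no reset: what is moved stays moved. The work goes in short steps, Python scripts to look and compute and a tool call to move; the robot and the scene stay as the last step left them, time stands still between calls to the robot, and variables do not carry over. Pictures are saved under pics/ and viewed, and the job is handed in when it is done.

Besides the shell and the picture viewer there is one more tool, called after "Emit:" as name(argument=value, ...) on one line, values as JSON. send_rows: Moves the arm, as the interface text tells. Its arguments: {"type":"object","properties":{"commands":{"type":"string"},"grip_force":{"type":"number"}},"required":["commands"]}

```bash
mkdir -p pics
python3 - <<'E'
from station import r, imaging, order
import cv2, numpy as np
print(r.read_state())
for n in ("scene","top"):
    p,d=imaging.capture(n); cv2.imwrite(f"pics/{n}0.png",p[:,:,::-1]); np.savez(f"{n}0.npz",p=p,d=d)
    print(n,imaging.camera_model(n))
p,d=imaging.capture("wrist"); cv2.imwrite("pics/wrist0.png",p[:,:,::-1])
print(imaging.camera_model("wrist"))
E
```

```text
{'clock': 0.0, 'joint_positions': array([ 1.07318995,  0.6293397 ,  0.03841849,  1.51838588, -0.02695866,
        0.99629292, -0.02002833]), 'dq': array([ 9.25520636e-05, -1.22716951e-03, -1.64475167e-03,  1.47947783e-03,
        2.96629051e-04,  1.11528156e-03,  1.80186947e-03]), 'joint_efforts': array([ 4.29953379e-04, -5.63394642e+01,  1.22652389e+00, -1.93444151e+01,
        1.10906828e-02,  1.05803620e-02,  1.15426593e-05]), 'tool_pos': array([ 271.94109527, -590.0470494 ,  403.78680375]), 'tool_rot': array([-0.15164809,  0.6913442 , -0.69003343,  0.15132718]), 'contact_force': array([-0.29010502, -0.70334312, -0.06870549]), 'moment': array([-0.01733473,  0.02352217,  0.04740405]), 'width': 85.63483989739451}
scene {'fx': 440.4378082363607, 'fy': 440.4378082363607, 'cx': 322.8008495627734, 'cy': 195.54465748250294, 'k1': 0.017497120970243283, 'position': array([1423.85633519,   67.50543136,  817.4475074 ]), 'attitude': array([ 0.61402135,  0.66974098, -0.31191631, -0.27772831])}
top {'fx': 423.0443302603054, 'fy': 423.0443302603054, 'cx': 314.6264057323201, 'cy': 204.17363733503876, 'k1': -0.09852279224640832, 'position': array([ 407.95807361,    3.72686147, 1446.5329992 ]), 'attitude': array([-0.70546935,  0.7062703 , -0.03954109,  0.04395188])}
{'fx': 351.28935870326205, 'fy': 351.28935870326205, 'cx': 318.46496521056, 'cy': 197.56586915829774, 'k1': -0.05752046838167261, 'tool_from_camera': array([[-3.69005040e-04,  9.54516293e-01,  2.98158533e-01,
        -7.58861637e+01],
       [ 7.60855575e-04, -2.98158199e-01,  9.54516165e-01,
         2.99494571e+01],
       [ 9.99999642e-01,  5.79076858e-04, -6.16227164e-04,
         1.90084492e-01],
       [ 0.00000000e+00,  0.00000000e+00,  0.00000000e+00,
         1.00000000e+00]])}
```

View pics/scene0.png

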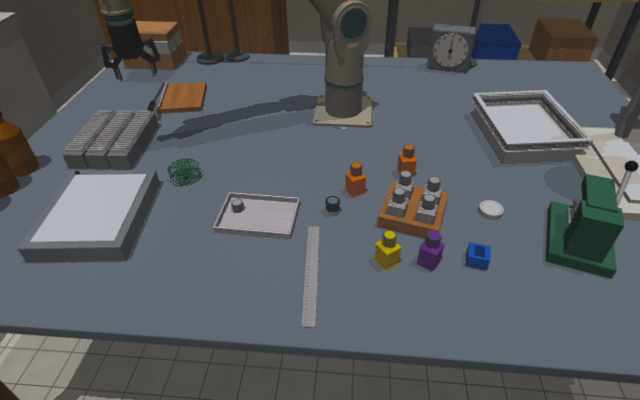

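View pics/top0.png

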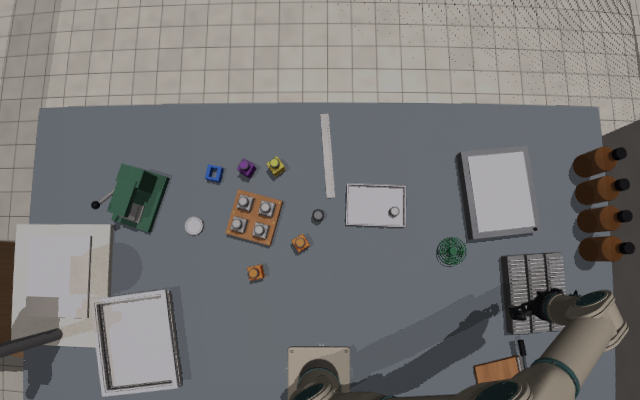

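View pics/wrist0.png

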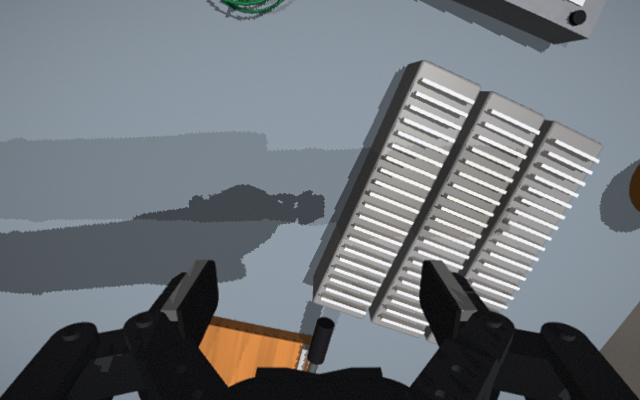

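```bash
cat > h.py <<'E'
from station import r, imaging, order
import cv2, numpy as np
from scipy.spatial.transform import Rotation as R
def K(m): return np.array([[m['fx'],0,m['cx']],[0,m['fy'],m['cy']],[0,0,1.]])
def pose(m,s=None):
    if 'position' in m: return R.from_quat(m['attitude']).as_matrix(), np.array(m['position'])
    T=np.array(m['tool_from_camera']); Rt=R.from_quat(s['tool_rot']).as_matrix()
    return Rt@T[:3,:3], Rt@T[:3,3]+s['tool_pos']
def ray(m,uv,s=None):
    n=cv2.undistortPoints(np.array(uv,float).reshape(-1,1,2),K(m),np.array([m['k1'],0,0,0.])).reshape(-1,2)
    Rm,p=pose(m,s); return p, np.c_[n,np.ones(len(n))]@Rm.T
def plane(m,uv,z,s=None):
    p,d=ray(m,uv,s); return p+d*((z-p[2])/d[:,2])[:,None]
def proj(m,P,s=None):
    Rm,p=pose(m,s); c=(np.array(P,float).reshape(-1,3)-p)@Rm
    return cv2.projectPoints(c,np.zeros(3),np.zeros(3),K(m),np.array([m['k1'],0,0,0.]))[0].reshape(-1,2)
E
python3 - <<'E'
from h import *
f=np.load('top0.npz');p=f['p'][:,:,::-1]
c=p[150:290,180:420]; cv2.imwrite('pics/topc.png',cv2.resize(c,None,fx=3.3,fy=3.3,interpolation=cv2.INTER_CUBIC))
f=np.load('scene0.npz');p=f['p'][:,:,::-1]
c=p[130:280,200:500]; cv2.imwrite('pics/scenec.png',cv2.resize(c,None,fx=2.6,fy=2.6,interpolation=cv2.INTER_CUBIC))
m=imaging.camera_model('top')
print(plane(m,[(245,202),(266,207),(237,225),(260,230)],102))
print(plane(m,[(376,206)],4),plane(m,[(394,211)],26),plane(m,[(318,215)],42))
E
```

```text
[[574.93325827 235.88415844 102.        ]
 [558.6733758  167.9053751  102.        ]
 [500.88250571 260.30217665 102.        ]
 [484.94706193 186.20396797 102.        ]]
[[ 572.55400855 -198.21151211    4.        ]] [[ 552.92005785 -255.96307044   26.        ]] [[538.32266313   1.22174142  42.        ]]
```

View pics/topc.png

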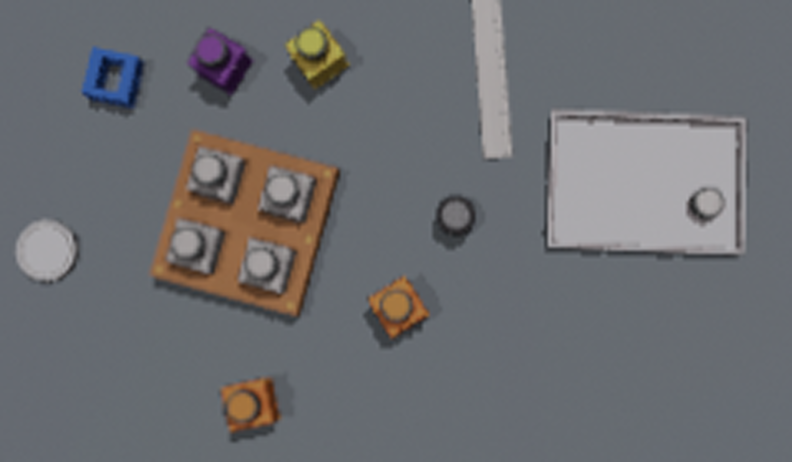

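View pics/scenec.png

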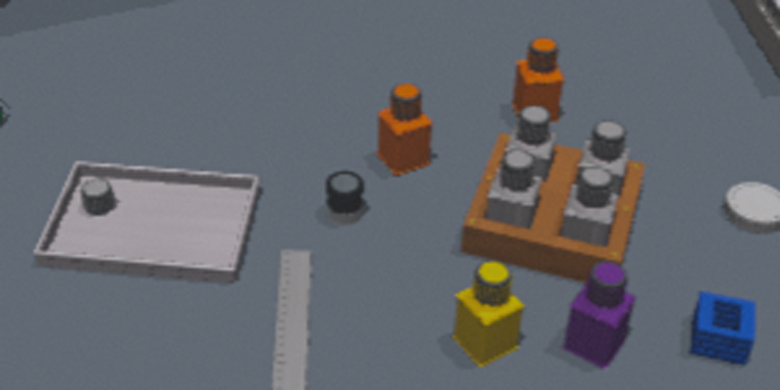

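Run:
```python
from h import *
f=np.load('top0.npz');p=f['p'];m=imaging.camera_model('top')
hsv=cv2.cvtColor(p,cv2.COLOR_RGB2HSV)
M=cv2.inRange(hsv,(3,70,60),(20,255,255)); M[:, :225]=0; M[:,286:]=0; M[:188]=0; M[248:]=0
M=cv2.morphologyEx(M,cv2.MORPH_CLOSE,np.ones((3,3)))
cs=max(cv2.findContours(M,0,1)[0],key=cv2.contourArea)
h=cv2.convexHull(cs).reshape(-1,2).astype(float)
w=plane(m,h,38); print(cv2.minAreaRect(w[:,:2].astype(np.float32)))
# tray: corners from bead
M=cv2.inRange(p,(120,110,110),(255,255,255)); M[:, :338]=0; M[:,412:]=0; M[:180]=0; M[232:]=0
M=cv2.morphologyEx(M,cv2.MORPH_CLOSE,np.ones((3,3)))
cs=max(cv2.findContours(M,0,1)[0],key=cv2.contourArea)
h=cv2.convexHull(cs).reshape(-1,2).astype(float); w=plane(m,h,20); print(cv2.minAreaRect(w[:,:2].astype(np.float32)))
s=r.read_state(); print(R.from_quat(s['tool_rot']).as_matrix().round(3))
```

```text
((532.3480834960938, 216.88641357421875), (157.8135986328125, 156.4942169189453), 74.95824432373047)
((576.345458984375, -195.54037475585938), (201.92697143554688, 144.00164794921875), 87.5611343383789)
[[-0.908 -0.001  0.419]
 [-0.419  0.001 -0.908]
 [-0.    -1.    -0.001]]
```

Emit:
send_rows(commands="0 -1.52 0 -0.574 0 -0.624 -0.3;0 -1.52 0 -0.574 0 -0.624 -0.3;0 -1.52 0 -0.574 0 -0.624 -0.3;0 -1.52 0 -0.574 0 -0.624 -0.3;0 -1.52 0 -0.574 0 -0.624 -0.3;0 -1.52 0 -0.574 0 -0.624 -0.3;0 -1.52 0 -0.574 0 -0.624 -0.3;0 -1.52 0 -0.574 0 -0.624 -0.3;0 -1.52 0 -0.574 0 -0.624 -0.3;0 -1.52 0 -0.574 0 -0.624 -0.3;0 -1.52 0 -0.574 0 -0.624 -0.3;0 -1.52 0 -0.574 0 -0.624 -0.3", grip_force=60)

```text
clock: 1.15
tool_pos: [425.5, -112.6, 404.9]
tool_rot: [0.583, -0.4, 0.401, -0.583]
contact_force: [0.9, -0.5, 0.1]
width: 55.4
```

Run:
```python
from h import *
s=r.read_state();print(s['joint_positions'].round(3),s['tool_pos'],R.from_quat(s['tool_rot']).as_matrix().round(3))
```

```text
[ 0.525  0.357 -0.436  2.064  0.216  0.763  0.322] [ 425.50740782 -112.61031722  404.85574465] [[ 0.359  0.     0.934]
 [-0.934 -0.     0.359]
 [ 0.    -1.     0.   ]]
```

Emit:
send_rows(commands="0 0 0 -0.27 0 0.218 -0.3;0 0 0 -0.27 0 0.218 -0.3;0 0 0 -0.27 0 0.218 -0.3;0 0 0 -0.27 0 0.218 -0.3;0 0 0 -0.27 0 0.218 -0.3;0 0 0 -0.27 0 0.218 -0.3;0 0 0 -0.27 0 0.218 -0.3;0 0 0 -0.27 0 0.218 -0.3;0 0 0 -0.27 0 0.218 -0.3;0 0 0 -0.27 0 0.218 -0.3;0 0 0 -0.27 0 0.218 -0.3;0 0 0 -0.27 0 0.218 -0.3")

```text
clock: 2.15
tool_pos: [533.9, 213.3, 404.3]
tool_rot: [0.582, -0.403, 0.403, -0.58]
contact_force: [-0.2, -0.3, 0.2]
width: 55.8
```

Run:
```python
from h import *
s=r.read_state();print(s['joint_positions'].round(3),s['tool_pos'],s['moment'],s['contact_force'],R.from_quat(s['tool_rot']).as_matrix().round(3))
p,d=imaging.capture('wrist');np.savez('w1.npz',p=p,d=d,pos=s['tool_pos'],rot=s['tool_rot']);cv2.imwrite('pics/w1.png',p[:,:,::-1])
```

```text
[-0.149  0.55  -0.433  1.724  0.278  0.932 -0.335] [533.93285763 213.34801446 404.25013296] [-0.05858627  0.006933   -0.04786569] [-0.24206333 -0.27015127  0.20837021] [[ 0.352 -0.001  0.936]
 [-0.936 -0.002  0.352]
 [ 0.002 -1.    -0.002]]
```

View pics/w1.png

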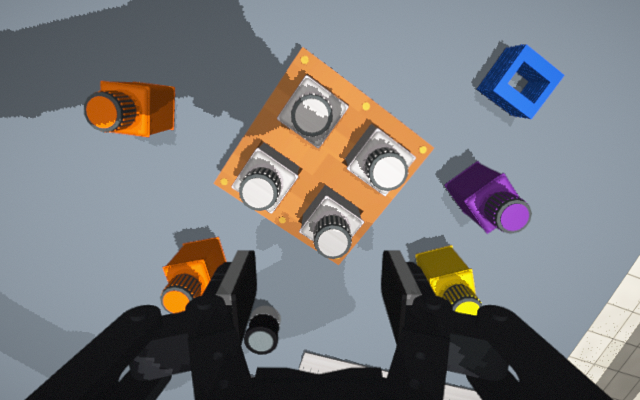

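Run:
```python
from h import *
f=np.load('w1.npz');p=f['p'];d=f['d'];s=dict(tool_pos=f['pos'],tool_rot=f['rot']);m=imaging.camera_model('wrist')
g=cv2.cvtColor(p,cv2.COLOR_RGB2GRAY)
# height map
v,u=np.mgrid[0:400,0:640]
Rm,c=pose(m,s); o,dr=ray(m,np.c_[u.ravel(),v.ravel()],s)
P=(o+dr*d.reshape(-1,1)).reshape(400,640,3)
out=[]
for (x,y) in [(313,116),(387,170),(260,189),(333,239)]:
    M=((np.abs(P[:,:,2]-102)<6)&((u-x)**2+(v-y)**2<26**2)).astype(np.uint8)
    cc=max(cv2.findContours(M,0,1)[0],key=cv2.contourArea)
    q=P[M>0]; w=plane(m,cc.reshape(-1,2),102,s)
    (cx,cy),rad=cv2.minEnclosingCircle(cc)
    e=cv2.fitEllipse(cc)
    out.append(plane(m,[e[0]],102,s)[0]);print(e,out[-1].round(1),np.median(q[:,2]),rad)
out=np.array(out);print(out.mean(0));
for a,b in((0,1),(2,3),(0,2),(1,3)): dd=out[b]-out[a];print(np.hypot(*dd[:2]),np.degrees(np.arctan2(dd[1],dd[0])))
```

```text
((311.32684326171875, 114.89907836914062), (41.441646575927734, 41.508628845214844), 146.85223388671875) [508.3 263.9 102. ] 103.05834512637546 21.771915435791016
((387.6117858886719, 170.2145538330078), (39.2337760925293, 40.627769470214844), 65.74539947509766) [579.8 245.  102. ] 103.04204572697779 21.07733726501465
((258.2461853027344, 190.7610626220703), (38.08135223388672, 39.415218353271484), 113.34178161621094) [488.8 192.5 102. ] 103.07923012117305 20.42801856994629
((332.1871643066406, 240.02163696289062), (35.804969787597656, 37.61214828491211), 87.73983001708984) [560.5 173.2 102. ] 103.03345324945121 19.314220428466797
[534.36468914 218.65032993 102.        ]
74.0455374165188 -14.80722944400179
74.24160065009109 -15.088835714610504
73.9582255993335 -105.21198033560812
74.32199363178593 -105.05954037943982
```

Emit:
send_rows(commands="0 0 0 0.047 0 0.011 -0.3;0 0 0 0.047 0.03 0.011 -0.3;0 0 0 0.047 0.06 0.011 -0.3;0 0 0 0.047 0.09 0.011 -0.3;0 0 0 0.047 0.12 0.011 -0.3;0 0 0 0.047 0.14 0.011 -0.3;0 0 0 0.047 0.15 0.011 -0.3;0 0 0 0.047 0.158 0.011 -0.3;0 0 0 0.047 0.158 0.011 -0.3;0 0 0 0.047 0.158 0.011 -0.3")

```text
clock: 3.03
tool_pos: [561.4, 174.7, 247.6]
tool_rot: [-0.581, 0.402, -0.403, 0.582]
contact_force: [0.2, -0.0, 1.1]
width: 55.4
```

Run:
```python
from h import *
s=r.read_state();print(s['joint_positions'].round(3),s['tool_pos'],s['moment'],s['contact_force'])
p,d=imaging.capture('wrist');cv2.imwrite('pics/w2.png',p[:,:,::-1])
```

```text
[-0.14   0.769 -0.334  1.816  0.402  0.623 -0.357] [561.38391545 174.74053787 247.5655093 ] [ 0.0254191  -0.04760335 -0.00667411] [ 0.16389945 -0.0403676   1.10620445]
```

View pics/w2.png

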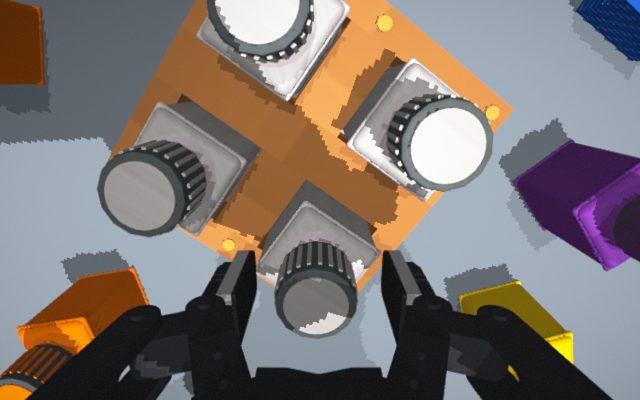

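Emit:
send_rows(commands="0 0 0 0 0 0 1;0 0 0 0 0 0 1;0 0 0 0 0 0 1;0 0 0 0 0 0 1;0 0 0 0 0 0 1;0 0 0 0 0 0 1", grip_force=50)

```text
clock: 3.58
tool_pos: [561.2, 175.2, 248.0]
tool_rot: [-0.581, 0.402, -0.403, 0.582]
contact_force: [-1.4, -0.5, 5.8]
width: 30.7
```

```bash
cat > st.py <<'E'
from h import *
s=r.read_state();print(s['joint_positions'].round(3),s['tool_pos'].round(1),s['moment'].round(3),s['contact_force'].round(1),s['width']); z=R.from_quat(s['tool_rot']).as_matrix(); print('yaw',np.arctan2(z[1,2],z[0,2]),s['joint_efforts'].round(2))
print(z.round(3).tolist())
E
python3 st.py
```

```text
[-0.141  0.768 -0.334  1.816  0.402  0.623 -0.357] [561.2 175.2 248. ] [-0.161  0.228  0.005] [-1.4 -0.5  5.8] 30.720003734651407
yaw 0.3610116486031535 [-1.700e-01 -5.200e+01 -4.060e+00 -1.215e+01  7.000e-02 -5.100e-01
  1.000e-02]
[[0.353, 0.001, 0.936], [-0.936, 0.0, 0.353], [0.0, -1.0, 0.001]]
```

Gripped (about 31 mm). Test twist of 0.3 rad clockwise.

Emit:
send_rows(commands="0 0.06 0 0 0 0 1;0 0.12 0 0 0 0 1;0 0.18 0 0 0 0 1;0 0.24 0 0 0 0 1;0 0.3 0 0 0 0 1;0 0.3 0 0 0 0 1")

```text
clock: 4.08
tool_pos: [561.3, 175.7, 247.8]
tool_rot: [-0.515, 0.484, -0.485, 0.516]
contact_force: [0.3, 0.1, 4.7]
width: 30.2
```

```bash
python3 st.py
```

```text
[-0.192  0.759 -0.253  1.817  0.311  0.601 -0.573] [561.3 175.7 247.8] [0.024 0.064 0.642] [0.3 0.1 4.7] 30.16297863943649
yaw 0.06250285920311807 [  0.73 -52.52  -1.96 -11.68  -0.6   -0.07  -1.09]
[[0.062, 0.002, 0.998], [-0.998, 0.0, 0.062], [-0.0, -1.0, 0.002]]
```

Emit:
send_rows(commands="0 0 0 0 0 0 -0.3;0 0 0 0 0 0 -0.3;0 0 0 0 0 0 -0.3;0 0 0 0 -0.03 0 -0.3;0 0 0 0 -0.06 0 -0.3;0 0 0 -0.007 -0.06 -0.025 -0.3;0 0 0 -0.015 -0.06 -0.05 -0.3;0 0 0 -0.022 -0.06 -0.071 -0.3;0 0 0 -0.022 -0.06 -0.071 -0.3;0 0 0 -0.022 -0.03 -0.071 -0.3;0 0 0 -0.022 -0.01 -0.071 -0.3;0 0 0 -0.022 0 -0.071 -0.3")

```text
clock: 5.08
tool_pos: [488.5, 192.0, 244.7]
tool_rot: [0.516, -0.485, 0.484, -0.514]
contact_force: [-0.4, 0.4, 0.8]
width: 55.4
```

Emit:
send_rows(commands="0 0 0 0 0 0 -0.3;0 0 0 0 0 0 1;0 0 0 0 0 0 1;0 0 0 0 0 0 1;0 0 0 0 0 0 1;0 0 0 0 0 0 1;0 0 0 0 0 0 1")

```text
clock: 5.67
tool_pos: [489.1, 192.8, 247.5]
tool_rot: [-0.514, 0.484, -0.485, 0.516]
contact_force: [-0.6, -0.4, 4.9]
width: 30.6
```

```bash
python3 st.py
```

```text
[-0.275  0.699 -0.232  1.99   0.323  0.486 -0.681] [489.1 192.8 247.5] [ 0.023  0.055 -0.014] [-0.6 -0.4  4.9] 30.602872728060508
yaw 0.060910657446296965 [ 9.000e-02 -4.802e+01 -2.120e+00 -9.850e+00  5.000e-02 -1.500e-01
  1.000e-02]
[[0.061, 0.001, 0.998], [-0.998, 0.001, 0.061], [-0.001, -1.0, 0.002]]
```

Emit:
send_rows(commands="0 0.06 0 0 0 0 1;0 0.12 0 0 0 0 1;0 0.18 0 0 0 0 1;0 0.24 0 0 0 0 1;0 0.3 0 0 0 0 1;0 0.3 0 0 0 0 1")

```text
clock: 6.17
tool_pos: [489.3, 193.3, 247.4]
tool_rot: [0.436, -0.556, 0.556, -0.438]
contact_force: [0.9, 1.2, 3.3]
width: 31.0
```

```bash
python3 st.py
```

```text
[-0.328  0.694 -0.153  1.991  0.218  0.469 -0.879] [489.3 193.3 247.4] [ 0.148 -0.178  0.443] [0.9 1.2 3.3] 30.9936862286332
yaw -0.23810387343442194 [  0.59 -48.09  -0.42  -9.05  -0.51   0.27  -0.84]
[[-0.236, 0.002, 0.972], [-0.972, 0.001, -0.236], [-0.001, -1.0, 0.002]]
```

Emit:
send_rows(commands="0 0 0 0 0 0 -0.3;0 0 0 0 0 0 -0.3;0 0 0 0 0 0 -0.3;0 0 0 0 -0.03 0 -0.3;0 0 0 0 -0.06 0 -0.3;0 0 0 -0.025 -0.06 0 -0.3;0 0 0 -0.05 -0.06 0.001 -0.3;0 0 0 -0.073 -0.06 0.002 -0.3;0 0 0 -0.073 -0.06 0.002 -0.3;0 0 0 -0.073 -0.03 0.002 -0.3;0 0 0 -0.073 -0.01 0.002 -0.3;0 0 0 -0.073 0 0.002 -0.3")

```text
clock: 7.17
tool_pos: [507.0, 262.0, 244.3]
tool_rot: [-0.438, 0.556, -0.556, 0.435]
contact_force: [-0.5, -0.1, -0.4]
width: 55.6
```

Emit:
send_rows(commands="0 0 0 0 0 0 -0.3;0 0 0 0 0 0 1;0 0 0 0 0 0 1;0 0 0 0 0 0 1;0 0 0 0 0 0 1;0 0 0 0 0 0 1;0 0 0 0 0 0 1")

```text
clock: 7.75
tool_pos: [508.4, 263.3, 247.8]
tool_rot: [0.436, -0.556, 0.556, -0.437]
contact_force: [-1.5, 0.3, 6.6]
width: 30.7
```

Emit:
send_rows(commands="0 0.06 0 0 0 0 1;0 0.12 0 0 0 0 1;0 0.18 0 0 0 0 1;0 0.24 0 0 0 0 1;0 0.3 0 0 0 0 1;0 0.3 0 0 0 0 1")

```text
clock: 8.25
tool_pos: [508.4, 263.8, 247.7]
tool_rot: [0.348, -0.615, 0.615, -0.35]
contact_force: [0.4, 0.2, 6.2]
width: 30.8
```

```bash
python3 st.py
```

```text
[-0.478  0.734 -0.078  1.864  0.101  0.545 -1.161] [508.4 263.8 247.7] [0.083 0.027 0.471] [0.4 0.2 6.2] 30.7575984917905
yaw -0.5381618092628906 [  0.48 -50.78   0.42 -10.79  -0.51   0.    -0.92]
[[-0.513, 0.002, 0.859], [-0.859, 0.001, -0.513], [-0.002, -1.0, 0.002]]
```

Emit:
send_rows(commands="0 0 0 0 0 0 -0.3;0 0 0 0 0 0 -0.3;0 0 0 0 0 0 -0.3;0 0 0 0 -0.03 0 -0.3;0 0 0 0 -0.06 0 -0.3;0 -0.12 0 -0.007 -0.06 0.025 -0.3;0 -0.24 0 -0.015 -0.06 0.05 -0.3;0 -0.36 0 -0.02 -0.06 0.071 -0.3;0 -0.48 0 -0.02 -0.06 0.071 -0.3;0 -0.6 0 -0.02 -0.03 0.071 -0.3;0 -0.6 0 -0.02 -0.01 0.071 -0.3;0 -0.6 0 -0.02 0 0.071 -0.3")

```text
clock: 9.25
tool_pos: [578.4, 242.6, 243.9]
tool_rot: [0.516, -0.485, 0.484, -0.513]
contact_force: [-0.5, -0.2, -0.4]
width: 55.5
```

Emit:
send_rows(commands="0 0 0 0 0 0 -0.3;0 0 0 0 0 0 1;0 0 0 0 0 0 1;0 0 0 0 0 0 1;0 0 0 0 0 0 1;0 0 0 0 0 0 1;0 0 0 0 0 0 1")

```text
clock: 9.83
tool_pos: [579.7, 244.2, 247.9]
tool_rot: [-0.514, 0.484, -0.485, 0.516]
contact_force: [0.5, -0.4, 4.3]
width: 30.6
```

Emit:
send_rows(commands="0 0.06 0 0 0 0 1;0 0.12 0 0 0 0 1;0 0.18 0 0 0 0 1;0 0.24 0 0 0 0 1;0 0.3 0 0 0 0 1;0 0.3 0 0 0 0 1")

```text
clock: 10.33
tool_pos: [579.6, 243.9, 247.9]
tool_rot: [0.436, -0.556, 0.557, -0.437]
contact_force: [0.1, -1.3, 6.1]
width: 30.4
```

```bash
python3 st.py
```

```text
[-0.347  0.795 -0.159  1.7    0.187  0.659 -0.849] [579.6 243.9 247.9] [-0.074  0.009 -0.033] [ 0.1 -1.3  6.1] 30.362180927659708
yaw -0.2416120298502711 [ -0.58 -55.58  -1.82 -12.75  -0.14  -0.06  -0.33]
[[-0.239, 0.002, 0.971], [-0.971, 0.0, -0.239], [-0.001, -1.0, 0.002]]
```

Emit:
send_rows(commands="0 0.1 0 0 0 0 1;0 0.2 0 0 0 0 1;0 0.3 0 0 0 0 1;0 0.4 0 0 0 0 1;0 0.5 0 0 0 0 1;0 0.6 0 0 0 0 1;0 0.7 0 0 0 0 1;0 0.7 0 0 0 0 1")

```text
clock: 11.0
tool_pos: [579.8, 244.0, 247.9]
tool_rot: [0.218, -0.672, 0.673, -0.219]
contact_force: [0.5, -0.1, 4.6]
width: 30.5
```

```bash
python3 st.py
```

```text
[-0.462  0.792  0.031  1.704 -0.035  0.644 -1.355] [579.8 244.  247.9] [ 0.042 -0.107 -0.036] [ 0.5 -0.1  4.6] 30.494893043789254
yaw -0.9425456691997771 [ -0.83 -55.38   1.13 -12.43  -0.25   0.18  -0.64]
[[-0.809, 0.003, 0.588], [-0.588, 0.0, -0.809], [-0.002, -1.0, 0.001]]
```

Emit:
send_rows(commands="0 0.06 0 0 0 0 1;0 0.12 0 0 0 0 1;0 0.18 0 0 0 0 1;0 0.24 0 0 0 0 1;0 0.3 0 0 0 0 1;0 0.36 0 0 0 0 1;0 0.4 0 0 0 0 1;0 0.4 0 0 0 0 1")

```text
clock: 11.67
tool_pos: [579.4, 244.1, 247.9]
tool_rot: [-0.081, 0.702, -0.702, 0.082]
contact_force: [-0.6, -0.9, 6.1]
width: 30.4
```

```bash
python3 st.py
```

```text
[-0.526  0.797  0.138  1.706 -0.162  0.648 -1.638] [579.4 244.1 247.9] [-0.194  0.195  0.103] [-0.6 -0.9  6.1] 30.425733155355598
yaw -1.3383858410393032 [ -0.4  -54.55   2.7  -12.76  -0.24  -0.23  -0.35]
[[-0.973, 0.001, 0.23], [-0.23, 0.0, -0.973], [-0.001, -1.0, 0.0]]
```

Emit:
send_rows(commands="0 0 0 0 0 0 1;0 0.06 0 0 0 0 1;0 0.12 0 0 0 0 1;0 0.18 0 0 0 0 1;0 0.18 0 0 0 0 1", grip_force=70)

```text
clock: 12.08
tool_pos: [579.5, 244.2, 247.8]
tool_rot: [0.018, -0.707, 0.707, -0.02]
contact_force: [0.5, -0.6, 5.6]
width: 30.4
```

```bash
python3 st.py
```

```text
[-0.555  0.801  0.186  1.707 -0.219  0.652 -1.767] [579.5 244.2 247.8] [-0.292  0.004  0.942] [ 0.5 -0.6  5.6] 30.444516763043108
yaw -1.5166674249451668 [  0.39 -54.63   3.85 -12.42  -1.11  -0.1   -1.39]
[[-0.999, 0.002, 0.054], [-0.054, -0.0, -0.999], [-0.002, -1.0, 0.0]]
```

Emit:
send_rows(commands="0 -0.06 0 0 0 0 1;0 -0.06 0 0 -0.006 0 1;0 -0.06 0 0 -0.014 0 1;0 -0.06 0 0 -0.024 0 1;0 -0.06 0 0 -0.036 0 1;0 -0.06 0 0 -0.05 0 1;0 -0.06 0 0 -0.068 0 1;0 -0.06 0 0 -0.086 0 1;0 -0.06 0 0 -0.104 0 1;0 -0.06 0 0 -0.12 0 1;0 -0.06 0 0 -0.132 0 1;0 -0.06 0 0 -0.132 0 1")

```text
clock: 13.08
tool_pos: [579.6, 244.0, 382.5]
tool_rot: [-0.038, 0.707, -0.705, 0.041]
contact_force: [0.9, 0.6, -2.3]
width: 30.2
```

```bash
python3 st.py
python3 - <<'E'
from h import *
p,d=imaging.capture('scene');cv2.imwrite('pics/s2.png',p[:,:,::-1])
E
```

```text
[-0.574  0.628  0.217  1.611 -0.161  0.915 -1.759] [579.6 244.  382.5] [ 0.033 -0.051  0.027] [ 0.9  0.6 -2.3] 30.204561626409575
yaw -1.4595260897658484 [-3.400e-01 -5.456e+01  3.450e+00 -1.785e+01  2.000e-02  4.500e-01
 -3.000e-02]
[[-0.994, 0.004, 0.111], [-0.111, 0.002, -0.994], [-0.004, -1.0, -0.002]]
```

View pics/s2.png

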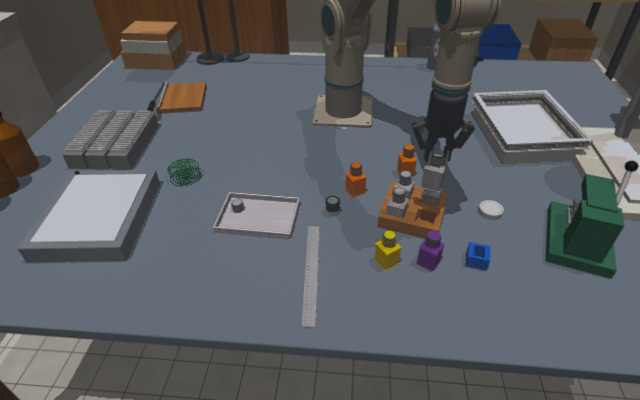

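Emit:
send_rows(commands="0 0 0 0.001 0 0.012 1;0 0 0 0.005 0 0.04 1;0 0 0 0.009 0 0.075 1;0 0 0 0.013 0 0.11 1;0 0 0 0.017 0 0.145 1;0 0 0 0.021 0 0.18 1;0 0 0 0.025 0 0.215 1;0 0 0 0.029 0 0.25 1;0 0 0 0.033 0 0.285 1;0 0 0 0.037 0 0.32 1;0 0 0 0.041 0 0.355 1;0 0 0 0.045 0 0.385 1")

```text
clock: 14.13
tool_pos: [575.8, -147.4, 377.6]
tool_rot: [0.04, -0.706, 0.706, -0.037]
contact_force: [0.0, -0.6, -2.0]
width: 29.8
```

Emit:
send_rows(commands="0 0 0 0.002 0 0.02 1;0 0 0 0.003 0 0.03 1;0 0 0 0.003 0 0.032 1;0 0 0 0.003 0 0.032 1;0 0 0 0.003 0 0.032 1")

```text
clock: 14.55
tool_pos: [578.1, -173.9, 378.2]
tool_rot: [-0.041, 0.707, -0.705, 0.04]
contact_force: [1.0, -0.4, -2.9]
width: 30.0
```

```bash
python3 st.py
python3 - <<'E'
from h import *
for n in('scene','wrist','top'):
    p,d=imaging.capture(n);cv2.imwrite(f'pics/{n}3.png',p[:,:,::-1] if n!='scene' else cv2.resize(p[80:280,170:490,::-1],None,fx=2.4,fy=2.4))
E
```

```text
[ 0.122  0.598  0.198  1.685 -0.147  0.875 -1.075] [ 578.1 -173.9  378.2] [0.05  0.027 0.029] [ 1.  -0.4 -2.9] 29.978084037670023
yaw -1.4568493808148568 [ 1.380e+00 -5.343e+01  4.030e+00 -1.809e+01  1.200e-01 -2.000e-02
  1.000e-02]
[[-0.994, -0.001, 0.114], [-0.114, 0.002, -0.994], [0.001, -1.0, -0.002]]
```

View pics/scene3.png

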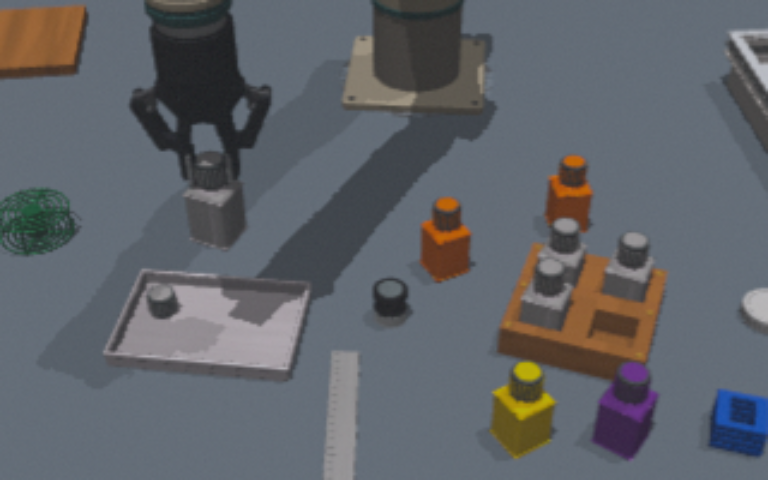

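View pics/wrist3.png

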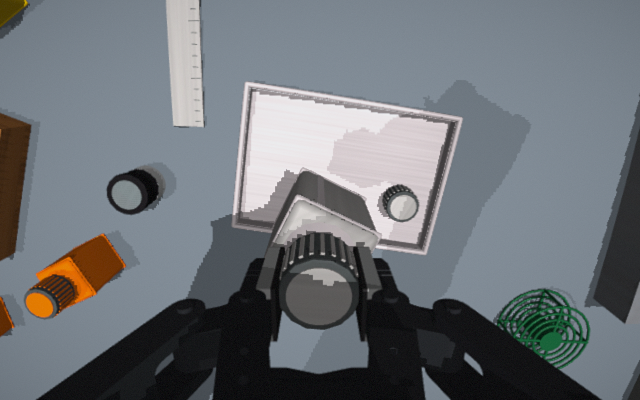

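Run:
```python
from h import *
s=r.read_state();m=imaging.camera_model('wrist')
w=plane(m,[(247,83),(462,118),(427,253),(233,227)],20,s);print(w.round(0),w.mean(0)); print(plane(m,[(404,207)],30,s))
```

```text
[[ 651. -101.   20.]
 [ 644. -300.   20.]
 [ 505. -295.   20.]
 [ 511.  -94.   20.]] [ 577.54425487 -197.54542721   20.        ]
[[ 554.77736109 -259.05550153   30.        ]]
```

Emit:
send_rows(commands="0 0 0 0 0.01 0 1;0 0 0 0 0.025 0 1;0 0 0 0 0.045 0 1;0 0 0 0 0.065 0 1;0 0 0 0 0.085 0 1;0 0 0 0 0.1 0 1;0 0 0 0 0.112 0 1;0 0 0 0 0.12 0 1;0 0 0 0 0.125 0 1;0 0 0 0 0.128 0 1;0 0 0 0 0.128 0 1;0 0 0 0 0.128 0 1")

```text
clock: 15.7
tool_pos: [578.3, -176.0, 251.3]
tool_rot: [0.039, -0.706, 0.706, -0.04]
contact_force: [0.3, -0.7, -1.9]
width: 30.0
```

Emit:
send_rows(commands="0 0 0 0 0.001 0 1;0 0 0 0 0.002 0 1;0 0 0 0 0.003 0 1;0 0 0 0 0.004 0 1;0 0 0 0 0.004 0 1;0 0 0 0 0.004 0 1")

```text
clock: 16.2
tool_pos: [578.0, -175.9, 246.7]
tool_rot: [-0.04, 0.706, -0.706, 0.039]
contact_force: [0.8, 0.6, -3.0]
width: 30.3
```

```bash
python3 st.py
```

```text
[ 0.155  0.774  0.152  1.778 -0.188  0.604 -1.039] [ 578.  -175.9  246.7] [-0.076  0.009 -0.021] [ 0.8  0.6 -3. ] 30.319517198150546
yaw -1.4590186198988484 [-0.000e+00 -5.763e+01  3.320e+00 -1.327e+01  1.000e-02 -0.000e+00
  0.000e+00]
[[-0.994, -0.0, 0.112], [-0.112, 0.0, -0.994], [0.0, -1.0, -0.0]]
```

Emit:
send_rows(commands="0 0 0 0 0.001 0 1;0 0 0 0 0.002 0 1;0 0 0 0 0.003 0 1;0 0 0 0 0.003 0 1;0 0 0 0 0.003 0 1")

```text
clock: 16.62
tool_pos: [578.1, -175.9, 243.9]
tool_rot: [0.039, -0.706, 0.706, -0.04]
contact_force: [-0.3, 1.3, 0.7]
width: 30.1
```

```bash
python3 st.py
```

```text
[ 0.156  0.778  0.151  1.779 -0.189  0.598 -1.039] [ 578.1 -175.9  243.9] [ 0.049 -0.006 -0.016] [-0.3  1.3  0.7] 30.126858206468082
yaw -1.4590253868385394 [ 1.800e-01 -5.639e+01  3.360e+00 -1.281e+01  4.000e-02 -9.000e-02
  0.000e+00]
[[-0.994, 0.0, 0.112], [-0.112, -0.0, -0.994], [-0.0, -1.0, 0.0]]
```

Emit:
send_rows(commands="0 0 0 0 0.001 0 1;0 0 0 0 0.001 0 1;0 0 0 0 0.001 0 1")

```text
clock: 16.87
tool_pos: [578.2, -175.9, 243.8]
tool_rot: [-0.039, 0.706, -0.706, 0.04]
contact_force: [-1.6, 1.1, 8.8]
width: 30.0
```

```bash
python3 st.py
```

```text
[ 0.156  0.778  0.151  1.779 -0.189  0.597 -1.038] [ 578.2 -175.9  243.8] [0.237 0.467 0.037] [-1.6  1.1  8.8] 30.00288360248922
yaw -1.4590193945033954 [ 2.800e-01 -5.252e+01  3.160e+00 -1.255e+01  3.000e-02 -7.600e-01
 -0.000e+00]
[[-0.994, 0.001, 0.112], [-0.112, 0.0, -0.994], [-0.001, -1.0, 0.0]]
```

Firmly on the floor; release and rise.

Emit:
send_rows(commands="0 0 0 0 0 0 0.2;0 0 0 0 0 0 -0.3;0 0 0 0 0 0 -0.3;0 0 0 0 0 0 -0.3;0 0 0 0 0 0 -0.3;0 0 0 0 -0.02 0 -0.3;0 0 0 0 -0.05 0 -0.3;0 0 0 0 -0.09 0 -0.3;0 0 0 0 -0.13 0 -0.3;0 0 0 0 -0.16 0 -0.3;0 0 0 0 -0.16 0 -0.3")

```text
clock: 17.78
tool_pos: [579.8, -176.9, 409.6]
tool_rot: [0.035, -0.705, 0.707, -0.044]
contact_force: [1.1, -1.5, 0.2]
width: 55.8
```

```bash
python3 st.py
python3 - <<'E'
from h import *
s=r.read_state()
for n in('scene','wrist'):
    p,d=imaging.capture(n);cv2.imwrite(f'pics/{n}4.png',p[:,:,::-1] if n!='scene' else cv2.resize(p[80:280,170:490,::-1],None,fx=2.4,fy=2.4))
E
```

```text
[ 0.118  0.563  0.21   1.65  -0.14   0.93  -1.08 ] [ 579.8 -176.9  409.6] [ 0.015 -0.087 -0.047] [ 1.1 -1.5  0.2] 55.833578682340054
yaw -1.4592867447520197 [-7.400e-01 -5.061e+01  2.740e+00 -1.735e+01  3.000e-02  8.500e-01
 -7.000e-02]
[[-0.994, 0.012, 0.111], [-0.111, -0.003, -0.994], [-0.012, -1.0, 0.005]]
```

View pics/scene4.png

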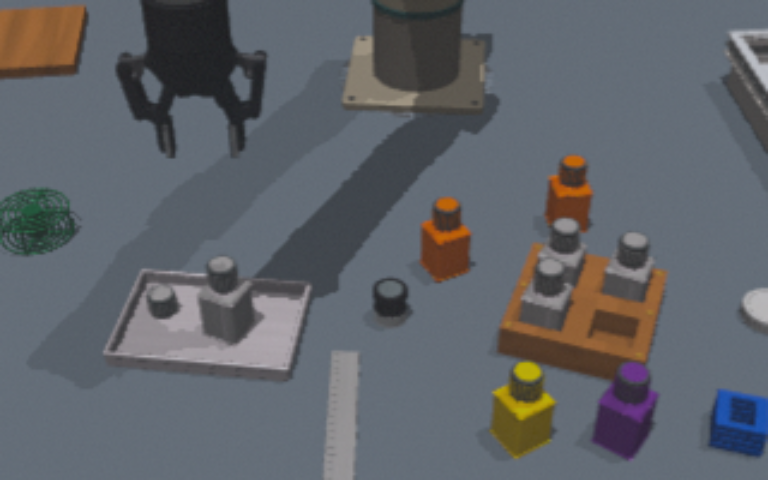

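View pics/wrist4.png

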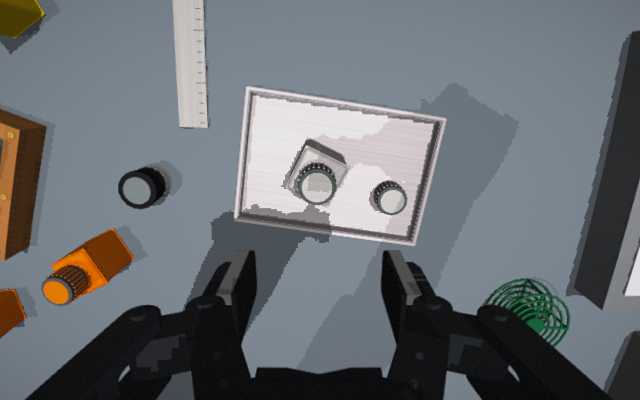

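```bash
python3 -c "
from station import order
print(order.sign_off())"
```

```text
the job is handed in; nothing more can be done
None
```

The loose cap is screwed home and its tin stands upright in the tray. The job was handed in at about 18 s of the 64 s allowed; sign-off gave no verdict.

- **Finding the loose cap:** I test-twisted all four caps 0.3 rad clockwise. Three resisted with 0.44 to 0.64 Nm. The fourth, near (580, 245) mm, turned with almost no torque.
- **Screwing it home:** I turned the gripper about 1.58 rad in total with the tin still in its well. Torque was only about 0.1 Nm at 1.4 rad, so I raised the grip to 70 N and turned further until it rose to 0.94 Nm, which I took as the stop. I then backed off 0.06 rad before lifting to free the tin in the well. The cap's own angle was not measured directly. I infer it from the gripper turn and that torque rise.
- **Placing:** I carried the tin by its cap and lowered it at about (578, -176) mm, some 21 mm from the tray centre. I released it only after the wrist force showed it resting on the floor.
- **Last pictures:** They show the tin upright inside the walls, the other three tins in their wells, and the spare cap and other things apparently where they were. The gripper was clear of everything. I checked these by eye, not by a second measurement.

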